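# Set the mixing time on the tube mixer

### The job

The three sample tubes in the tube mixer need the marked mixing time: turn the black inner knob of the mixer's concentric pair clockwise until its white pointer line points at the green mark on the dial. Leave the blue outer ring, which sets the speed, where it is, and let go of the knob.

Things in the scene. Friction and masses are not known exactly. Their poses are not given: they have to be found in the camera images.
- mixer: White tube mixer, 205x150 mm, fixed, top face 50 mm up. Origin on the worktop under the knobs' vertical axis; x to its back, z up. Housing: 55 mm before the axis to 150 behind, 75 each side. Flat black dial, radius 51, white scale; one green mark 13x8 mm, 43 mm from the axis towards +x. Behind it a head with 3 tubes, the nearest 80 mm from the axis, caps 90 mm up.
- time_knob (a joint): Black inner knob, turns about the vertical axis, light friction 0.03 N m, stays where left. Rad, growing clockwise seen from above, range 0 to 4.71, starts 1.0 to 1.75; its pointer is at the green mark at 2.356. Pointer direction, counter-clockwise from the mixer's +x, is 2.356 minus the joint value.
- time_grip (a point): On the inner knob's axis, 93 mm above the worktop, in its grip bar; x along the bar to its pointer end, z up. Bar 12 mm wide (grasp across this), from 18 mm behind the axis to 24 ahead, 69 to 105 mm above the worktop; white pointer line on top from the axis to the pointer end and down that end. Below it a black round skirt, radius 19, 63 to 69 mm up.
- speed_mark (a point): Yellow line on the top rim of the blue outer ring (speed), 30 mm from the axis, 62 mm above the worktop. The ring, radius 31 mm (33 with ribs), 51 to 62 mm above the worktop, lies under the inner knob on the same axis; not linked to it, but turns easily (0.015 N m) when touched. Starts at any angle.

How it is judged:
By the outcome, as a careful person would: the job done as asked, in the order asked, and still so for the second after the job is handed in, with the robot touching nothing.
It also fails if it takes over 29 s, if anything falls off the work surface, if the arm or the gripper's body presses on something with over 40 N, if the wrist force passes 120 N, or if a joint passes its speed limit or range.

### The arm

A 7-joint arm with a two-finger parallel gripper is mounted at the origin on a cart in front of the work surface, level with it; the furniture and walls round the work are solid. World frame = base frame: x ahead of the robot, y to its left, z up, the work surface at z = 0. Lengths are in mm, angles in rad, forces in N, time in s.
With the tool pointing down it reaches from about 400 to 850 mm from the base axis. Payload 4.5 kg.
Tool frame: the origin (TCP) lies between the finger pads; the fingertips stand nose_length ahead of it and the grasp point (between the pads) lies 6 mm ahead of it (nose_length is the distance from the TCP to the fingertips, in mm); z points along the fingers, y is the line along which they close (so a half turn about z gives the same grasp; the last joint's range is limited). The gripper opens to 85 mm and grips with 20 to 120 N. Pads are 22 mm wide; open, the fingers measure 114 mm over their backs; the gripper's body (76 mm by 85 mm) begins 54 mm behind the grasp point. The pads swing forward as they close: fully open they stand 13 mm farther back than shut.
Start: joints at [-1.243, 0.689, -0.195, 1.565, 0.157, 0.902, -0.215], TCP at [180.974, 598.248, 256.317] pointing down, gripper open.
Joint ranges: [-3.01, 3.01], [-0.46, 2.08], [-1.47, 1.51], [0.13, 2.56], [-1, 4.14], [0.04, 2.09], [-2.66, 2.66]. Speed limits (rad/s): [2.57, 2.57, 3.14, 3.14, 3.14, 3.14, 3.14].

### API

Orientations are given as a rotation vector (axis times angle).
In Python, from plant import observe, get_image, sign_off, nose_length gives the robot as it stands.
- The arm moves only by the tool arm_command, never from a script. Its argument "rows" is text: rows parted by semicolons, each of 4 numbers parted by spaces: the shift along the tool's x, y, z in cm, then the turn about the tool's z in degrees. A call has 1 to 12 rows; each row is the pose to reach, as a shift and turn from the pose commanded when the call began, along the tool's axes at that moment; what a row does not reach only later rows make up. A row lasts 1/8 s, in which the tool goes at most 62.5 mm and 10.7 degrees, less where a joint would pass 70% of its speed; a pose out of reach is approached as far as the arm can. A call with a gripper value outside its range is refused whole. "claw" is the opening, from 0 (shut) to 1 (fully open), set as the call begins (left out, the last holds). The fingers move at their own pace and stop on an object; "squeeze" is the grip in N (left out, the last holds). Time passes only in rows, so rows that repeat a pose let the fingers close. It gives the time, the measured TCP pose, the force, the opening and the grip force at its end, in the units of the state.
- observe(): the state, without advancing time (a new reading comes with each control period).
- get_image(name): name is "side" or "top" or "wrist"; returns a dict with "frame" (420x560x3 uint8, red, green, blue), "intrinsics" (3x3 intrinsics, pixels), "R" (3x3) and "t" (3): a world point X has camera coordinates R X + t; the wrist camera has in their place "mount" (4x4, takes a point from camera to tool coordinates, whose origin is the TCP and whose axes are the flange's). Camera axes: x right, y down, z forward; pixel columns grow to the right and rows downward; lengths in mm; the calibration is good to about 2 mm. A picture is of the moment at which its call begins: read the wrist's pose just before it. There is no depth.
- sign_off(): hands the job in; it is judged then, once.
The state is a dict: "clock": time; "qpos": joint angles; "qvel": joint speeds; "tau": joint torques, N m; "eef_pos": TCP position; "tcp_rot": TCP orientation; "wrist_force": force on the tool from outside, world axes, zero at the start; "ft_torque": the same for the moment, N m; "gripper_width": opening from 0.0 (shut) to 1.0 (fully open); "grasp_force": force on a finger pad.
Only numpy, scipy, OpenCV 4.12 (cv2) and the standard library are available. Lean on these libraries where they do the work, as an engineer would, in place of code of your own. Each camera call takes 0.05 s, during which the arm holds its last target. There are 200 camera calls.

## Working session

There is one attempt and no reset: what is moved stays moved. The work goes in short steps, Python scripts to look and compute and a tool call to move; the robot and the scene stay as the last step left them, time stands still between calls to the robot, and variables do not carry over. Pictures are saved under pics/ and viewed, at most 10 in all, crops included, and the job is handed in when it is done.

Besides the shell and the picture viewer there is one more tool, called after "Request:" in YAML: its name, and indented under it one key for each argument. arm_command: Moves the arm, as the interface text tells. Its arguments: {"type":"object","properties":{"rows":{"type":"string"},"claw":{"type":"number"},"squeeze":{"type":"number"}},"required":["rows"]}

```bash
mkdir -p pics; python3 - <<'E'
from plant import *
import cv2,numpy as np
s=observe();print({k:np.round(s[k],3) for k in('clock','eef_pos','tcp_rot','gripper_width')},nose_length)
a=get_image("top");b=get_image("side")
np.savez("im0.npz",tf=a["frame"],tK=a["intrinsics"],tR=a["R"],tt=a["t"],sf=b["frame"],sK=b["intrinsics"],sR=b["R"],st=b["t"])
cv2.imwrite("pics/a.png",a["frame"][:,:,::-1]);cv2.imwrite("pics/b.png",b["frame"][:,:,::-1])
E
```

```text
{'clock': np.float64(0.0), 'eef_pos': array([180.869, 597.602, 255.466]), 'tcp_rot': array([-4.600e-01, -3.108e+00,  3.000e-03]), 'gripper_width': np.float64(0.997)} 25.0
```

View pics/a.png

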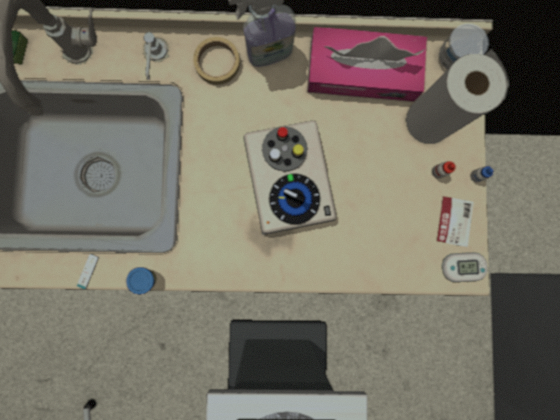

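View pics/b.png

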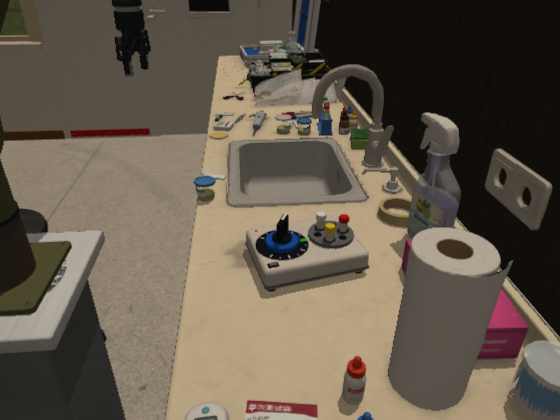

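The top view shows the mixer with its dial near (295,199), the green mark at about (291,177), and the white pointer going up-left. In the side view the knob stands near (283,225) and the arm is clear of it.

```bash
cat > h.py <<'E'
import numpy as np,cv2
def ray(K,R,t,uv,z):
    d=R.T@np.linalg.inv(K)@np.array([uv[0],uv[1],1.]);c=-R.T@t
    return c+d*(z-c[2])/d[2]
def proj(K,R,t,X):
    p=K@(R@np.asarray(X,float)+t);return p[:2]/p[2]
def cen(m,big=True):
    n,l,s,c=cv2.connectedComponentsWithStats(m.astype(np.uint8))
    i=1+np.argmax(s[1:,4]);return c[i],s[i,4],l==i
E
python3 - <<'E'
from h import *
d=np.load("im0.npz");f=d["tf"];K,R,t=d["tK"],d["tR"],d["tt"]
hsv=cv2.cvtColor(f,cv2.COLOR_RGB2HSV);roi=np.zeros(f.shape[:2],bool);roi[165:235,262:328]=1
H,S,V=hsv[...,0],hsv[...,1],hsv[...,2]
g,ga,_=cen(roi&(H>45)&(H<80)&(S>120)&(V>60));b,ba,bm=cen(roi&(H>95)&(H<125)&(S>120)&(V>40))
ys,xs=np.nonzero(bm);(bc,br)=cv2.minEnclosingCircle(np.c_[xs,ys].astype(np.float32))
dark=roi&((V<60)|bm);ys,xs=np.nonzero(cen(dark)[2]);e=cv2.fitEllipse(cv2.convexHull(np.c_[xs,ys].astype(np.int32)))
print(g,ga,b,ba,bc,br,e)
G=ray(K,R,t,g,50);B=ray(K,R,t,bc,60);D=ray(K,R,t,e[0],50);print("green",G,"ring",B,"dial",D,"dist",np.hypot(*(G-D)[:2]))
u=(G-D)[:2];print("mixer yaw",np.degrees(np.arctan2(u[1],u[0])), "cam",-R.T@t)
w=roi&(V>150)&(S<70);n,l,s,c=cv2.connectedComponentsWithStats(w.astype(np.uint8))
for i in range(1,n):
  if np.hypot(*(c[i]-bc))<18:
    ys,xs=np.nonzero(l==i);print(s[i],[ray(K,R,t,p,105)[:2].round(1) for p in np.c_[xs,ys][[0,-1]]],ray(K,R,t,c[i],105)[:2])
cv2.imwrite("pics/c.png",cv2.resize(f[160:240,255:335,::-1],None,fx=7,fy=7,interpolation=cv2.INTER_CUBIC))
E
```

```text
[290.16666667 177.69047619] 42 [295.43642072 198.71742543] 637 (294.6163330078125, 198.2879180908203) 17.54893684387207 ((294.35235595703125, 198.69154357910156), (49.034000396728516, 49.7126579284668), 151.09278869628906)
green [574.60859303   1.90024933  50.        ] ring [532.93961866  -6.81122284  60.        ] dial [533.2299947   -6.87985709  50.        ] dist 42.299866059535496
mixer yaw 11.97987961912648 cam [435.50702354  44.4078922  949.71626061]
[ 262  165   66   66 1464] [array([588.8,  56.9]), array([468.9,  43.6])] [539.76082581   2.53942761]
[285 190  11   6  24] [array([543. ,  13.7]), array([534.1,  -4.8])] [538.25860573   4.11053926]
```

View pics/c.png

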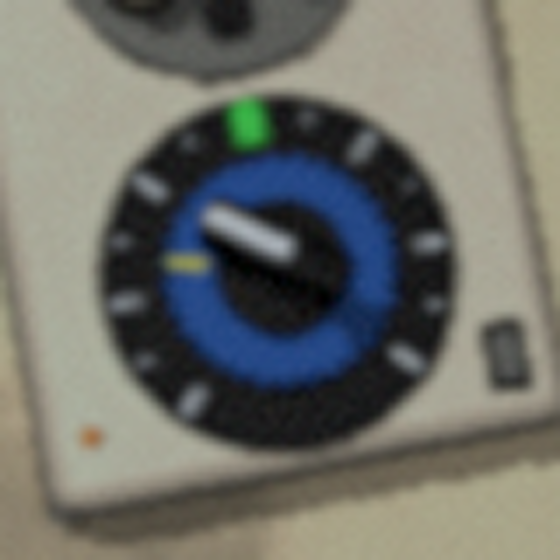

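The crop shows the pointer running up-left from the axis at about 64° world. The green mark is at 12° world, so the knob must turn about 52° clockwise (joint ≈1.44, inside the stated range). The measured radius of the green mark is 42.3, against 43 given. I'll move above the knob with the closing line across the bar.

Request:
arm_command:
  rows: "-51.2 -47.7 4 -81;-51.2 -47.7 4 -81;-51.2 -47.7 4 -81;-51.2 -47.7 4 -81;-51.2 -47.7 4 -81;-51.2 -47.7 4 -81;-51.2 -47.7 4 -81;-51.2 -47.7 4 -81;-51.2 -47.7 4 -81;-51.2 -47.7 4 -81;-51.2 -47.7 4 -81;-51.2 -47.7 4 -81"
  claw: 0.5

```text
clock: 1.6
eef_pos: [534.1, -12.3, 215.1]
tcp_rot: [1.655, -2.667, 0.003]
wrist_force: [-0.5, -0.7, 0.0]
gripper_width: 0.501
grasp_force: 0.0
```

Request:
arm_command:
  rows: "0 0 0 0;0 0 0 0;0 0 0 0"

```text
clock: 1.98
eef_pos: [532.3, -4.5, 216.6]
tcp_rot: [-1.673, 2.658, 0.001]
wrist_force: [-0.4, -0.5, 1.1]
gripper_width: 0.502
grasp_force: 0.0
```

```bash
python3 - <<'E'
from plant import *
from h import *
from scipy.spatial.transform import Rotation as Ro
s=observe();print(s["clock"],s["eef_pos"],s["tcp_rot"],s["gripper_width"])
a=get_image("wrist");f=a["frame"];M=a["mount"];Rt=Ro.from_rotvec(s["tcp_rot"]).as_matrix();print(Rt.round(3))
Rc=(Rt@M[:3,:3]).T;t=-Rc@(Rt@M[:3,3]+s["eef_pos"])
np.savez("w1.npz",f=f,K=a["intrinsics"],R=Rc,t=t)
for X in ([533,-6.8,105],[574.6,1.9,50],[543.5,15,105]):print(proj(a["intrinsics"],Rc,t,X))
cv2.imwrite("pics/d.png",f[:,:,::-1])
E
```

```text
1.975 [532.34846455  -4.5287566  216.60608079] [-1.67338403e+00  2.65839570e+00  8.95038073e-04] 0.5016638993792749
[[-0.432 -0.902  0.   ]
 [-0.902  0.432  0.001]
 [-0.001  0.    -1.   ]]
[276.42319351 209.0515809 ]
[240.61071866 219.63712106]
[276.45224635 239.92235919]
```

View pics/d.png

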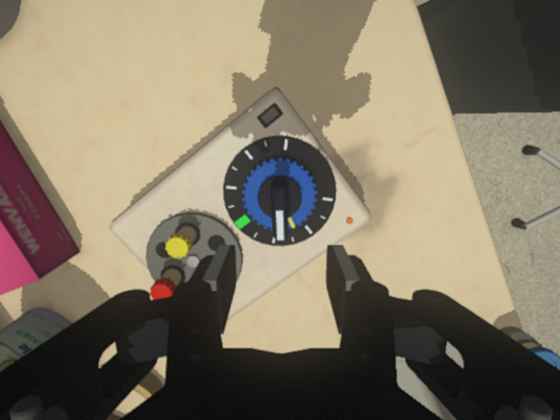

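The wrist view shows the pointer line from about (280,211) to (279,240), already lined up with the pads. The green mark is at (243,222), about 2 px from prediction, and the fingers straddle the axis. I'll refine the axis from this view.

```bash
python3 - <<'E'
from h import *
d=np.load("w1.npz");f=d["f"];A=(d["K"],d["R"],d["t"])
hsv=cv2.cvtColor(f,cv2.COLOR_RGB2HSV);H,S,V=[hsv[...,i].astype(int) for i in range(3)]
roi=np.zeros(V.shape,bool);roi[130:250,218:342]=1
g=cen(roi&(H>45)&(H<80)&(S>120)&(V>60))[0];bm=cen(roi&(H>95)&(H<125)&(S>120)&(V>40))[2]
def hull(m):
    ys,xs=np.nonzero(m);return cv2.convexHull(np.c_[xs,ys].astype(np.int32))[:,0]
def circ(h,z):
    P=np.array([ray(*A,p,z)[:2] for p in h]);s=np.linalg.lstsq(np.c_[2*P,np.ones(len(P))],(P**2).sum(1),rcond=None)[0]
    return s[:2],np.sqrt(s[2]+s[:2]@s[:2])
print("ring",circ(hull(bm),62),"green",ray(*A,g,50),g)
dm=cen(roi&((V<60)|bm))[2];print("dial",circ(hull(dm),50))
r2=np.zeros(V.shape,bool);r2[205:245,270:286]=1
w=cen(r2&(V>140)&(S<70));ys,xs=np.nonzero(w[2]&(np.arange(V.shape[0])[:,None]<238));P=np.array([ray(*A,p,105)[:2] for p in np.c_[xs,ys]])
l=cv2.fitLine(P.astype(np.float32),2,0,.01,.01).ravel();print("ptr",w[1],l,np.degrees(np.arctan2(l[1],l[0])),P[ys==ys.min()].mean(0),P[ys==ys.max()].mean(0))
E
```

```text
ring (array([531.33188204,  -6.13676011]), np.float64(32.32888865852251)) green [573.95370645   3.85976293  50.        ] [242.21582734 221.17985612]
dial (array([531.29828558,  -6.14528568]), np.float64(49.35815896469229))
ptr 203 [3.8196954e-01 9.2417490e-01 5.3593884e+02 4.6500459e+00] 67.544266 [531.93801485  -4.64092366] [540.07324758  14.03773848]
```

The axis is about (532,−6.4), with the ring and dial radii close to the given sizes. The green mark is at 12.6° and the bar at about 66°. Now descending and closing gently.

Request:
arm_command:
  rows: "0.2 -0.05 3 0;0.2 -0.05 6 0;0.2 -0.05 8 0;0.2 -0.05 9.5 0;0.2 -0.05 10.5 0;0.2 -0.05 11.2 0;0.2 -0.05 11.2 0;0.2 -0.05 11.2 0"

```text
clock: 3.02
eef_pos: [532.9, -8.5, 104.7]
tcp_rot: [-1.668, 2.661, -0.001]
wrist_force: [-1.0, 0.5, 0.7]
gripper_width: 0.497
grasp_force: 0.0
```

Request:
arm_command:
  rows: "0 0 0 0;0 0 0 0;0 0 0 0;0 0 0 0;0 0 0 0;0 0 0 0"
  claw: 0
  squeeze: 20

```text
clock: 3.78
eef_pos: [532.2, -8.2, 104.7]
tcp_rot: [-1.669, 2.661, 0.001]
wrist_force: [-2.3, 0.7, 6.0]
gripper_width: 0.138
grasp_force: 25.7
```

```bash
python3 - <<'E'
from plant import *
from h import *
s=observe();print(s["clock"],s["eef_pos"],s["tcp_rot"],s["gripper_width"],s["wrist_force"],s["ft_torque"])
b=get_image("side");p=proj(b["intrinsics"],b["R"],b["t"],[532,-6.4,80]);print(p)
x,y=p.astype(int);cv2.imwrite("pics/e.png",cv2.resize(b["frame"][y-60:y+50,x-60:x+90,::-1],None,fx=5,fy=5,interpolation=cv2.INTER_CUBIC))
E
```

```text
3.775 [532.22508573  -8.15291775 104.67134978] [-1.66928994e+00  2.66125943e+00  5.66240989e-04] 0.13762073804388666 [-2.33090302  0.68484632  6.02003142] [ 0.21951808  0.50837063 -0.00682339]
[280.38386203 230.76326128]
```

View pics/e.png

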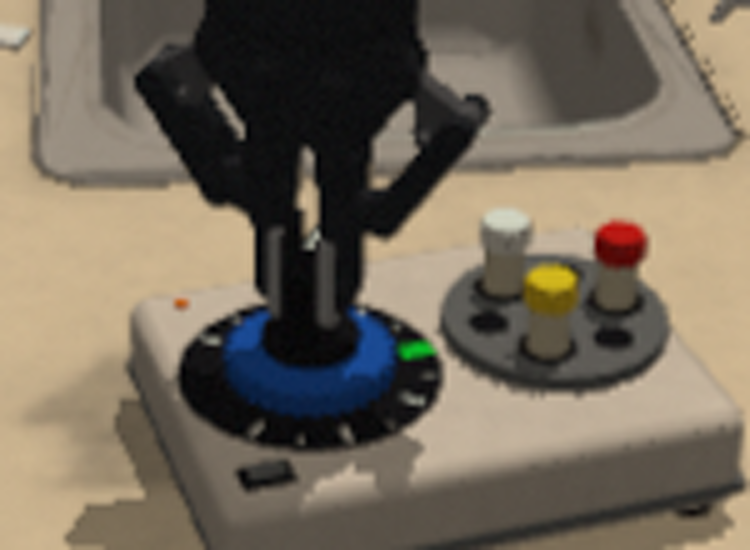

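The side view shows both pads on the bar with their tips above the blue ring, and the opening is 11.7 mm against a 12 mm bar. Turning clockwise 52°.

Request:
arm_command:
  rows: "0 0 0 6;0 0 0 12;0 0 0 18;0 0 0 24;0 0 0 30;0 0 0 36;0 0 0 42;0 0 0 47;0 0 0 50;0 0 0 51.6;0 0 0 51.6;0 0 0 51.6"

```text
clock: 5.32
eef_pos: [530.9, -6.5, 104.7]
tcp_rot: [0.347, -3.12, -0.004]
wrist_force: [-6.3, 4.6, 8.1]
gripper_width: 0.135
grasp_force: 26.1
```

```bash
cat > chk.py <<'E'
from plant import *
from h import *
from scipy.spatial.transform import Rotation as Ro
import sys
s=observe();print(s["clock"],s["eef_pos"],s["gripper_width"],s["wrist_force"],s["ft_torque"])
Rt=Ro.from_rotvec(s["tcp_rot"]).as_matrix();print("x dir",np.degrees(np.arctan2(-Rt[1,0],-Rt[0,0])))
a=get_image("wrist");M=a["mount"];Rc=(Rt@M[:3,:3]).T;t=-Rc@(Rt@M[:3,3]+s["eef_pos"])
np.savez(sys.argv[1]+".npz",f=a["frame"],K=a["intrinsics"],R=Rc,t=t)
cv2.imwrite("pics/%s.png"%sys.argv[1],a["frame"][:,:,::-1])
E
python3 chk.py w2
```

```text
5.325 [530.861714    -6.47817877 104.66554867] 0.134562702373841 [-6.2825572  4.6143137  8.1354309] [ 0.86557016  1.1030562  -0.022096  ]
x dir 12.69938074802126
```

View pics/w2.png

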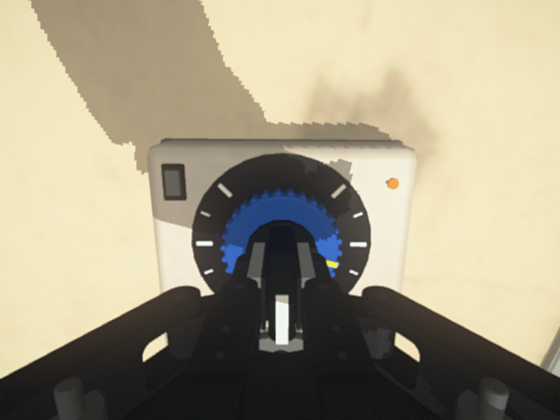

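The wrist view shows the bar and white line (281,320) square with the housing, and the yellow speed mark at (332,264). Releasing and rising to check.

Request:
arm_command:
  rows: "0 0 0 0;0 0 0 0;0 0 0 0;0 0 0 0"
  claw: 0.5

```text
clock: 5.88
eef_pos: [532.7, -8.9, 104.2]
tcp_rot: [-0.343, 3.123, -0.0]
wrist_force: [1.4, -0.1, 0.1]
gripper_width: 0.5
grasp_force: 0.0
```

Request:
arm_command:
  rows: "0 0 -1 0;0 0 -3 0;0 0 -6 0;0 0 -9 0;0 0 -11 0;0 0 -11.2 0;0 0 -11.2 0;0 0 -11.2 0"

```text
clock: 6.88
eef_pos: [531.9, -8.7, 215.4]
tcp_rot: [0.344, -3.121, -0.0]
wrist_force: [-0.2, 0.5, -0.6]
gripper_width: 0.502
grasp_force: 0.0
```

```bash
python3 chk.py w3; python3 - <<'E'
from h import *
C=None
for n in("w1","w3"):
    d=np.load(n+".npz");f=d["f"];A=(d["K"],d["R"],d["t"])
    hsv=cv2.cvtColor(f,cv2.COLOR_RGB2HSV);H,S,V=[hsv[...,i].astype(int) for i in range(3)]
    c=proj(*A,[531.5,-6.3,60]);yy,xx=np.mgrid[:420,:560];r=np.hypot(xx-c[0],yy-c[1])
    bm=cen((r<60)&(H>95)&(H<125)&(S>120)&(V>40))[2];ys,xs=np.nonzero(bm);h=cv2.convexHull(np.c_[xs,ys].astype(np.int32))[:,0]
    P=np.array([ray(*A,p,60)[:2] for p in h]);s=np.linalg.lstsq(np.c_[2*P,np.ones(len(P))],(P**2).sum(1),rcond=None)[0];ax=s[:2]
    ang=lambda X:np.degrees(np.arctan2(X[1]-ax[1],X[0]-ax[0]))
    print(n,"axis",ax,c)
    for nm,m,z in(("green",(r<60)&(H>45)&(H<80)&(S>120)&(V>60),50),("yellow",(r<42)&(H>20)&(H<35)&(S>110)&(V>110),62)):
        q,a,_=cen(m);X=ray(*A,q,z);print(nm,q,a,ang(X),np.hypot(*(X[:2]-ax)))
    p=proj(*A,[531.5,-6.3,105]);w=cen((np.hypot(xx-p[0],yy-p[1])<32)&(V>140)&(S<70));ys,xs=np.nonzero(w[2])
    P=np.array([ray(*A,q,105)[:2] for q in np.c_[xs,ys]]);P=P[np.hypot(*(P-ax).T)<22];l=cv2.fitLine(P.astype(np.float32),2,0,.01,.01).ravel();print("ptr",w[0],w[1],np.degrees(np.arctan2(l[1],l[0])),ang(P.mean(0)))
E
```

```text
6.875 [531.85062744  -8.69794861 215.39265835] 0.5015582760785572 [-0.21216703  0.4996127  -0.59764296] [ 0.01437329  0.02123307 -0.0153486 ]
x dir 12.576357513388453
w1 axis [531.54943576  -5.7098517 ] [278.95310823 194.62327646]
green [242.21582734 221.17985612] 139 12.717228905723877 43.47067629187828
yellow [290.96774194 222.        ] 31 87.9869207747655 25.92712525640649
ptr [279.5862069 225.       ] 203 67.544266 67.03799551988709
w3 axis [531.2889072   -6.03204082] [282.95819041 198.73196491]
green [283.02325581 246.18604651] 43 12.502659173556047 48.43169173097394
yellow [313.22580645 206.96774194] 31 87.52848864215996 26.861290431497313
ptr [284.01485149 229.06930693] 202 12.590727 13.917140811201818
```

View pics/w3.png

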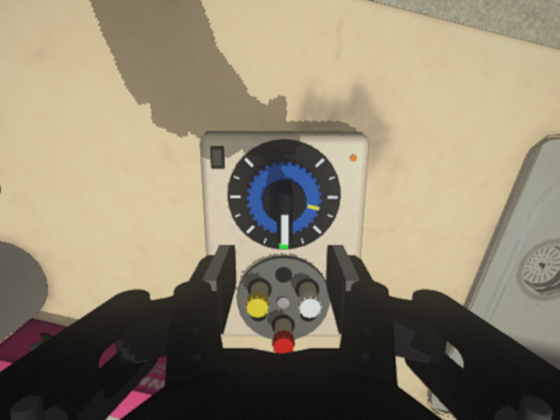

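The white pointer (284,229) lines up with the green mark (283,246), at 12.6° against 12.5°. The yellow mark is unmoved (88.0° before, 87.5° now, within measurement error), and the gripper is clear.

```bash
python3 -c "from plant import *;print(sign_off())"
```

```text
the job is handed in; nothing more can be done
None
```

The black time knob now points at the green mark (12.6° against 12.5° measured), the blue ring was left where it was, the knob is released, and the job was handed in at about 7 s.

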